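# Free the cam lock and feed the mould home

## Task

Feed the mould block home in the plywood jig, only by pushing with the fingers. First push the cam's lever round, either way, until the cam's low point faces the follower slide (the lever then points straight away from the slide); only then push the slide, which has an upright push plate, forward as far as it goes, so that it shoves the mould block against the end stop. Do not lift the mould, and leave the other things where they stand.

Things in the scene. Friction and masses are not known exactly. Their poses are not given: they have to be found in the camera images.
- jig: Mould feed jig fixed on the bench, plywood base 178x214x12 mm. Its x axis is forward (from slide to cam and end stop), y left, z up; origin at bench height. Base: x -112 to 66, y -114 to 100 mm. Right lane (y -107 to -10): mould between guide strips, end stop face at x 31, 38 mm high. Left lane: cam. Only lever post and push plate rise above 56 mm over the bench.
- cam_pivot (a point): Point on the cam's vertical pivot axis, at jig x 8.5, y 60 mm, 32 mm above the bench. The cam is an eccentric steel disc (68 mm across, centre 14 mm off the pivot) lying level, 20 to 32 mm above the bench; a dark lever bar above it (43 to 50 mm) points from the pivot over the disc's high point.
- lever_post (a point): The upright round black post at the lever's end, 62 mm from the pivot axis, 13 mm in diameter with a 17 mm head, 50 to 100 mm above the bench; this point is on its axis 75 mm above the bench. Push it sideways to turn the cam.
- cam (a joint): Cam angle, rad, anticlockwise from above positive. 0: high point and lever point back at the slide (jig -x) and block it. +pi or -pi: low point faces the slide, lever points straight forward (jig +x). Stops at +3.3 and -3.3. Starts between -1.5 and 1.5. Stiff (about 5 N at the post); stays where it is left.
- slide (a joint): Travel of the follower slide along jig +x, m: 0 fully back (start), 0.040 fully forward at its stop. Needs about 4 N; stays where left. Its roller, at the left, meets the cam: cam high blocks it at about 0.013, lever square to the travel at about 0.029; within 0.4 rad of the low point all travel is free.
- push_plate (a point): Centre of the rear face of the slide's upright aluminium push plate (64 mm wide, 8 mm thick, 37 to 87 mm above the bench; this point is 62 mm above it). The face looks to jig -x; push it towards jig +x. It moves with the slide.
- mould_center (a point): Centre of the loose mould block (flat blue silicone block, 60 mm along the lane x 85 across x 24 high, about 0.12 kg) lying on the jig base in the right lane, a few mm in front of the slide's pusher, which pushes it along. Home is at jig x about 0 to 1 mm, against the end stop.
- mixing_cup: Bystander: clear mixing cup, 68 mm across, 85 mm high, loose, right of the jig. Origin under its centre.
- cast_knob: Bystander: red cast knob, 55 mm across, 44 mm high, loose, left of the jig, near the bench's edge. Origin under its centre.
- small_bottle: Bystander: small pale bottle with a white cap, 50 mm across, 115 mm high, loose, beyond the jig on the left. Origin under its centre.
- pen: Bystander: marker pen 135 mm long, 17 mm thick, lying loose right of the jig near the bench's edge. Origin under its centre.
- mould: The same loose mould block; origin under its centre.

How it is judged:
On the way, in this order (a step that is already met when the one before it is completed fails the run):
1. the cam's low point faces the slide while the slide is still back ((value of joint cam above 2.75 rad or value of joint cam below -2.75 rad) and value of joint slide below 0.01 m), for 0.2 s.
2. the slide is fully forward and the mould is against the end stop (value of joint slide above 0.037 m and x of mould_center in the frame of jig above -0.004 m), for 0.2 s.
At the end, for the whole second after the job is handed in: The cam is within 0.39 rad (22 degrees) of its low point, the slide is within 3 mm of its forward stop, and the mould block lies flat and at rest in its lane within about 4 mm of its place against the end stop (all of step 2 and (value of joint cam above 2.75 rad or value of joint cam below -2.75 rad) and x of mould_center in the frame of jig below 0.005 m and height (world z) of mould_center between 0.019 and 0.029 m and angle between mould_center's own z axis and vertical below 0.1 rad and linear speed of mould below 0.02 m/s); the robot touches nothing.
It fails at once if the slide is pushed forward (more than 10 mm) before the cam is at its low point (not (value of joint cam above 2.75 rad or value of joint cam below -2.75 rad) and value of joint slide above 0.01 m).
It fails at once if the mould is lifted or tipped (height (world z) of mould_center above 0.034 m or angle between mould_center's own z axis and vertical above 0.25 rad).
It fails at once if a bystander (mixing cup, cast knob, small bottle or marker pen) is displaced by more than 30 mm (distance of any of mixing_cup, cast_knob, small_bottle, pen from where it was at the start of the episode above 0.03 m).
It also fails if it takes over 48 s, if anything falls off the work surface, if the arm or the gripper's body presses on something with over 40 N, if the wrist force passes 120 N, or if a joint passes its speed limit or range.

## Robot

A 7-joint arm with a two-finger parallel gripper is mounted at the origin on a cart in front of the work surface, level with it; the furniture and walls round the work are solid. World frame = base frame: x ahead of the robot, y to its left, z up, the work surface at z = 0. Lengths are in m, angles in rad, forces in N, time in s.
With the tool pointing down it reaches from about 0.425 to 0.925 m from the base axis. Payload 6.8 kg.
Tool frame: the origin (TCP) lies between the finger pads; the fingertips stand 17 mm ahead of it and the grasp point (between the pads) lies 2 mm behind it; z points along the fingers, y is the direction in which the jaws open and shut (so a half turn about z gives the same grasp; the last joint's range is limited). The gripper opens to 85 mm and grips with 20 to 120 N. Pads are 22 mm wide; open, the fingers measure 114 mm over their backs; the gripper's body (76 mm by 85 mm) begins 54 mm behind the grasp point. The pads swing forward as they close: fully open they stand 13 mm farther back than shut.
Start: joints at [1.182, 0.477, 0.022, 1.555, -0.011, 1.109, -0.083], TCP at [0.187, -0.649, 0.224] pointing down, gripper open.
Joint ranges: [-2.96, 2.96], [-0.34, 2.1], [-1.41, 1.46], [0.24, 2.44], [-1.37, 4.51], [0.17, 1.92], [-2.96, 2.96]. Speed limits (rad/s): [2.39, 2.39, 3.14, 3.14, 3.14, 3.14, 3.14].

## Interface

Orientations are given as a unit quaternion [w, x, y, z].
In Python, from station import bot gives the robot as it stands. The module is installed in compiled form; this text tells all that it offers.
- The arm moves only by the tool carry_out, never from a script. Its argument "moves" is a list of rows, each a list of 3 entries, a list of its own where there are three numbers: the turn, a rotation vector about the tool's x, y, z in degrees, then the shift along the tool's x, y, z in cm, then the finger opening in cm, from 0 to 8.54. A call has 1 to 5 rows; each row is the pose to reach, as a shift and turn from the pose commanded when the call began, along the tool's axes at that moment; what a row does not reach only later rows make up. A row lasts 1/8 s, in which the tool goes at most 62.5 mm and 10.7 degrees, less where a joint would pass 70% of its speed; a pose out of reach is approached as far as the arm can. A call with a gripper value outside its range is refused whole. The fingers move at their own pace and stop on an object; "newtons" is the grip in N (left out, the last holds). Time passes only in rows, so rows that repeat a pose let the fingers close. It gives the time, the measured TCP pose, the force and the opening at its end, in the units of the state.
- bot.get_obs(): the state, without advancing time (a new reading comes with each control period).
- bot.read_camera(name): name is "scene" or "top" or "wrist"; returns the picture (400x640x3 uint8, red, green, blue); there is no depth.
- bot.camera_info(name): a dict with "vertical_fov" (degrees; the focal length in pixels is half the picture's height over the tangent of half this angle, whatever the lens; pixels are square), "cx", "cy" (the principal point, pixels), "k1" (the pictures are not rectified: a ray, as slopes to the right and down, at radius r is drawn at 1 + k1 r^2 times it, then the intrinsics apply), "position" and "attitude" of the camera in the world. Camera axes: x right, y up, looking along -z (the intrinsics and any distortion apply to the point x, -y, -z); pixel columns grow to the right and rows downward; lengths in m; the calibration is good to about 2 mm. A picture is of the moment at which its call begins: read the wrist's pose just before it. camera_info takes no time and is no camera call; for the wrist camera it gives the pose at the moment of the call.
- bot.hand_in(): hands the job in, once; it reports no verdict.
Trained networks look in the newest picture that a camera, given by its name, has taken for a name from the list of things; names that differ only in an ending like _2 or _b are one class to them, and where a whole thing is asked for, a point or a joint stands for the part that bears it (a point fixed in the world has none). Each returns a list of dicts, best first, with "score" (0 to 1); they miss things now and then, are a little off and sometimes report something else, mostly with a low value. They report only what shows in the picture. A call takes as long as a camera call.
- bot.silhouettes(label, camera): "region" (400x640 bool, what is visible of it) and "location" ([column, row] in pixels, amid what is visible of it).
The state is a dict: "t": time; "q": joint angles; "joint_vel": joint speeds; "joint_torque": joint torques, N m; "eef_pos": TCP position; "tool_rot": TCP orientation; "contact_force": force on the tool from outside, world axes, zero at the start; "torque": the same for the moment, N m; "gripper_width": opening from 0.0 (shut) to 1.0 (fully open).
Only numpy, scipy, OpenCV 4.12 (cv2) and the standard library are available. Lean on these libraries where they do the work, as an engineer would, in place of code of your own. Each camera call takes 0.05 s, during which the arm holds its last target. There are 200 camera calls.

## Working session

There is one attempt and no reset: what is moved stays moved. The work goes in short steps, Python scripts to look and compute and a tool call to move; the robot and the scene stay as the last step left them, time stands still between calls to the robot, and variables do not carry over. Pictures are saved under pics/ and viewed, about 8 in all and at most 12, crops included, and the job is handed in when it is done.

Besides the shell and the picture viewer there is one more tool, called after "Emit:" as name(argument=value, ...), one argument or row to a line, values as JSON. carry_out: Moves the arm, as the interface text tells. Its arguments: {"type":"object","properties":{"moves":{"type":"array"},"newtons":{"type":"number"}},"required":["moves"]}

```bash
mkdir -p pics
cat > h.py <<'E'
import numpy as np, cv2
from scipy.spatial.transform import Rotation as R
from station import bot
def cam(n):
    i=bot.camera_info(n); f=200/np.tan(np.radians(i['vertical_fov'])/2)
    a=np.array(i['attitude'],float)
    M=a if a.shape==(3,3) else R.from_quat(a[[1,2,3,0]]).as_matrix()
    return f,i['cx'],i['cy'],i['k1'],np.array(i['position']),M
def ray(n,uv,c=None):
    f,cx,cy,k,p,M=c or cam(n)
    d=np.array([(uv[0]-cx)/f,(uv[1]-cy)/f]); s=d.copy()
    for _ in range(20): s=d/(1+k*(s@s))
    return p,M@np.array([s[0],-s[1],-1])
def at_z(n,uv,z,c=None):
    p,d=ray(n,uv,c); return p+d*(z-p[2])/d[2]
def proj(n,X,c=None):
    f,cx,cy,k,p,M=c or cam(n)
    v=M.T@(np.array(X)-p); s=np.array([v[0],-v[1]])/-v[2]; s=s*(1+k*(s@s)); return np.array([cx,cy])+f*s
def save(n,name):
    im=bot.read_camera(n); cv2.imwrite('pics/'+name,im[:,:,::-1]); return im
E
python3 - <<'E'
from h import *
for n in ('top','scene'):
    save(n,n+'0.png'); print(bot.camera_info(n))
    for l in ['jig','lever_post','push_plate','mould','cam','mixing_cup','cast_knob','small_bottle','pen']:
        r=bot.silhouettes(l,n)
        print(n,l,[(round(x['score'],2),np.round(x['location']),x['region'].sum()) for x in r[:2]])
o=bot.get_obs();print(o['t'],o['eef_pos'],o['tool_rot'],o['gripper_width'])
E
```

```text
{'vertical_fov': 43.2953427230359, 'cx': 322.16796784751784, 'cy': 206.85581722347027, 'k1': 0.0012787669110680294, 'position': array([ 0.32862808, -0.09946912,  1.28110978]), 'attitude': array([-0.70482395, -0.05709867,  0.05411682,  0.70500661])}
top jig [(0.65, array([348., 217.]), np.int64(4847))]
top lever_post [(0.56, array([333., 214.]), np.int64(617))]
top push_plate [(0.8, array([366., 237.]), np.int64(951))]
top mould [(0.83, array([380., 214.]), np.int64(802)), (0.65, array([336., 214.]), np.int64(635))]
top cam [(0.69, array([333., 213.]), np.int64(658))]
top mixing_cup [(0.64, array([453., 212.]), np.int64(729))]
top cast_knob [(0.56, array([220., 273.]), np.int64(376)), (0.34, array([377., 212.]), np.int64(851))]
top small_bottle [(0.89, array([242., 142.]), np.int64(460)), (0.6, array([352., 218.]), np.int64(4996))]
top pen [(0.8, array([450., 261.]), np.int64(252)), (0.39, array([219., 270.]), np.int64(408))]
{'vertical_fov': 53.64412340975721, 'cx': 317.0141573134299, 'cy': 201.73589944461168, 'k1': 0.023190369483539468, 'position': array([0.01626632, 0.45057098, 1.0
[... 214 characters left out ...]
[332., 203.]), np.int64(419)), (0.23, array([237., 211.]), np.int64(425))]
scene push_plate [(0.62, array([360., 203.]), np.int64(498)), (0.62, array([355., 186.]), np.int64(374))]
scene mould [(0.6, array([354., 187.]), np.int64(383))]
scene cam [(0.86, array([332., 206.]), np.int64(383))]
scene mixing_cup [(0.81, array([391., 156.]), np.int64(443))]
scene cast_knob [(0.86, array([298., 297.]), np.int64(329))]
scene small_bottle [(0.76, array([241., 210.]), np.int64(469))]
scene pen [(0.62, array([414., 182.]), np.int64(170)), (0.47, array([390., 156.]), np.int64(463))]
1.0 [ 0.18707976 -0.64858025  0.22374965] [3.34710550e-05 9.90157885e-01 1.39954856e-01 1.38242936e-05] 1.0019737281407144
```

View pics/top0.png

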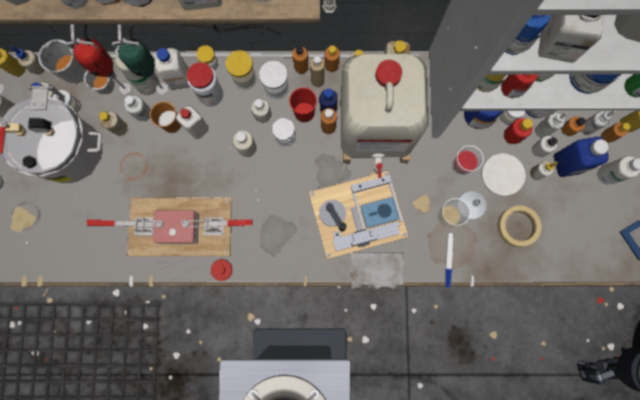

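View pics/scene0.png

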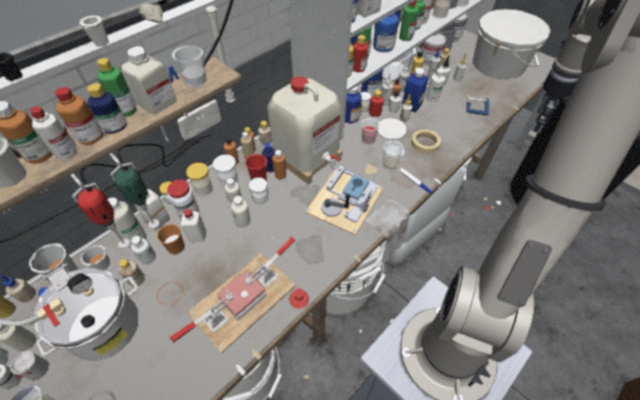

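The top view shows the jig at about (360,215), with the cam at (333,213), the mould at (380,212) and the slide below at about (366,238). I'll fit the jig pose next.

```bash
cat > fit.py <<'E'
from h import *
im=cv2.imread('pics/top0.png'); c=cam('top')
from scipy.optimize import minimize
hsv=cv2.cvtColor(im,cv2.COLOR_BGR2HSV)
m=((hsv[:,:,0]>8)&(hsv[:,:,0]<25)&(hsv[:,:,1]>70)&(hsv[:,:,2]>120)).astype(np.uint8)
m[:165]=0;m[265:]=0;m[:,:300]=0;m[:,412:]=0
m=cv2.morphologyEx(m,cv2.MORPH_OPEN,np.ones((2,2)))
n,lab,st,_=cv2.connectedComponentsWithStats(m)
m=np.isin(lab,[i for i in range(1,n) if st[i,4]>40])
v,u=np.nonzero(m)
P=np.array([at_z('top',(a,b),.012,c)[:2] for a,b in zip(u,v)]).astype(np.float32)
(ctr,sz,ang)=cv2.minAreaRect(P); print(ctr,sz,ang,len(P))
b=cv2.boxPoints((ctr,sz,ang)); print(b)
e=[b[(i+1)%4]-b[i] for i in range(4)]
# x axis: edge dir closest to world +x
ex=max(e,key=lambda d:d[0]/np.linalg.norm(d)); yaw=np.arctan2(ex[1],ex[0])
Rm=np.array([[np.cos(yaw),-np.sin(yaw)],[np.sin(yaw),np.cos(yaw)]])
o=np.array(ctr)-Rm@np.array([-.023,-.007]); print('origin',o,'yaw',np.degrees(yaw))
np.save('jig.npy',[*o,yaw])
J=lambda x,y,z:np.array([*(o+Rm@np.array([x,y])),z])
big=cv2.resize(im[160:270,295:425],None,fx=6,fy=5.4,interpolation=cv2.INTER_CUBIC)
big=cv2.resize(im[160:270,295:425],None,fx=5.4,fy=5.4,interpolation=cv2.INTER_CUBIC)
def dr(pts,col):
    q=np.array([(proj('top',p,c)-[295,160]+.5)*5.4 for p in pts]).astype(int); cv2.polylines(big,[q],True,col,1)
dr([J(x,y,.012) for x,y in [(-.112,-.114),(.066,-.114),(.066,.1),(-.112,.1)]],(0,255,0))
dr([J(.0085+.062*np.cos(a),.06+.062*np.sin(a),.1) for a in np.linspace(0,6.28,40)],(255,0,255))
dr([J(.031,y,.038) for y in (-.107,-.01)],(0,0,255))
pv=J(.0085,.06,.047); cv2.circle(big,tuple(((proj('top',pv,c)-[295,160]+.5)*5.4).astype(int)),4,(0,0,255),-1)
cv2.imwrite('pics/fit.png',big)
E
python3 fit.py
```

```text
(0.5112751722335815, -0.18623918294906616) (0.1809171885251999, 0.21131332218647003) 15.34477424621582 2266
[[ 0.39608175 -0.10828684]
 [ 0.45200092 -0.31206703]
 [ 0.6264686  -0.2641915 ]
 [ 0.5705494  -0.06041133]]
origin [ 0.53160286 -0.17340231] yaw 15.34477
```

View pics/fit.png

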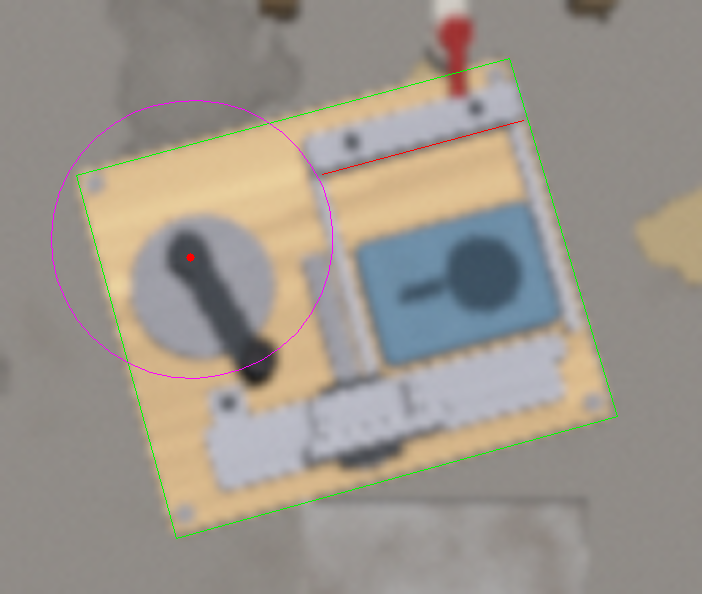

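The green jig outline matches the plywood edges and the pivot falls on the lever's hub. The lever post head is at crop (258,358) and the push plate's rear edge runs from about (305,462) to (445,427).

```bash
cat >> h.py <<'E'
jo=np.load('jig.npy') if __import__('os').path.exists('jig.npy') else None
def toj(w):
    c,s=np.cos(jo[2]),np.sin(jo[2]); d=np.array(w)[:2]-jo[:2]; return np.array([c*d[0]+s*d[1],-s*d[0]+c*d[1]])
def tow(x,y,z=0):
    c,s=np.cos(jo[2]),np.sin(jo[2]); return np.array([jo[0]+c*x-s*y,jo[1]+s*x+c*y,z])
def tool(w,o=None):
    "shift in cm along tool axes from present measured pose to world point w"
    o=o or bot.get_obs(); q=np.array(o['tool_rot']); return np.round(R.from_quat(q[[1,2,3,0]]).inv().apply(np.array(w)-o['eef_pos'])*100,2)
E
python3 - <<'E'
from h import *
f=lambda a,b:(295+a/5.4-.5,160+b/5.4-.5)
p=toj(at_z('top',f(258,358),.1)); d=p-[.0085,.06]
print('post',p,'r',np.hypot(*d),'angle',np.arctan2(-d[1],-d[0]))
for z in(.087,.062,.037): print('plate',z,[toj(at_z('top',f(*q),z)) for q in ((305,462),(445,427),(375,445))])
o=bot.get_obs();q=np.array(o['tool_rot']);print(R.from_quat(q[[1,2,3,0]]).as_matrix().round(3))
print(tool(tow(-.06,.07,.224)))
for n in ['mixing_cup','cast_knob','small_bottle','pen']: pass
E
```

```text
post [-0.05022446  0.04644515] r 0.06026853181917424 angle 0.22684826861460905
plate 0.087 [array([-0.09853771,  0.03812445]), array([-0.10002732, -0.02542944]), array([-0.09949333,  0.00643688])]
plate 0.062 [array([-0.09691231,  0.0363054 ]), array([-0.0984331 , -0.02857906]), array([-0.09788793,  0.00395442])]
plate 0.037 [array([-0.0952869 ,  0.03448636]), array([-0.09683888, -0.03172867]), array([-0.09628253,  0.00147196])]
[[ 0.961  0.277  0.   ]
 [ 0.277 -0.961 -0.   ]
 [ 0.     0.    -1.   ]]
[ 4.036e+01 -4.319e+01 -3.000e-02]
```

Emit:
carry_out(
  moves=[
    [[0,0,0],[4,-4.3,0],6],
    [[0,0,0],[8,-8.6,0],4],
    [[0,0,0],[12.2,-13,0],0],
    [[0,0,0],[16.4,-17.4,0],0],
    [[0,0,0],[20.5,-22,0],0],
  ],
  newtons=30,
)

```text
t: 1.62
eef_pos: [0.324, -0.3787, 0.224]
tool_rot: [0.0, 0.99, 0.14, 0.0]
contact_force: [1.2, 0.2, 0.4]
gripper_width: 0.003
```

Emit:
carry_out(
  moves=[
    [[0,0,0],[4,-4.3,0],0],
    [[0,0,0],[8,-8.5,0],0],
    [[0,0,0],[12,-12.8,0],0],
    [[0,0,0],[16,-17,0],0],
    [[0,0,0],[20,-21.2,0],0],
  ],
)

```text
t: 2.25
eef_pos: [0.4573, -0.1197, 0.2242]
tool_rot: [0.0, 0.99, 0.14, 0.001]
contact_force: [0.3, -0.2, -0.5]
gripper_width: -0.001
```

Run:
```python
from h import *
o=bot.get_obs();print(o['t'],o['eef_pos'],o['tool_rot'],o['gripper_width'],toj(o['eef_pos']))
c=cam('wrist'); im=save('wrist','w1.png'); print(c[4])
np.save('cw.npy',np.array([*c[:4],*c[4],*c[5].ravel()]))
big=im[:,:,::-1].copy()
def pt(X,col): cv2.circle(big,tuple(proj('wrist',X,c).astype(int)),3,col,-1)
for x,y in [(-.112,-.114),(.066,-.114),(.066,.1),(-.112,.1)]: pt(tow(x,y,.012),(0,255,0))
pt(tow(.0085,.06,.05),(0,0,255)); pt(tow(-.0504,.046,.1),(255,0,255))
for y in(.037,-.027): pt(tow(-.098,y,.087),(0,255,255));pt(tow(-.098,y,.037),(0,165,255))
cv2.imwrite('pics/w1o.png',big)
```

```text
2.25 [ 0.45727991 -0.11968648  0.22415588] [3.46582787e-04 9.90180596e-01 1.39792744e-01 5.05495896e-04] -0.0009674223071133619 [-0.05745876  0.07146875]
[ 0.52670155 -0.09898685  0.37528469]
```

View pics/w1o.png

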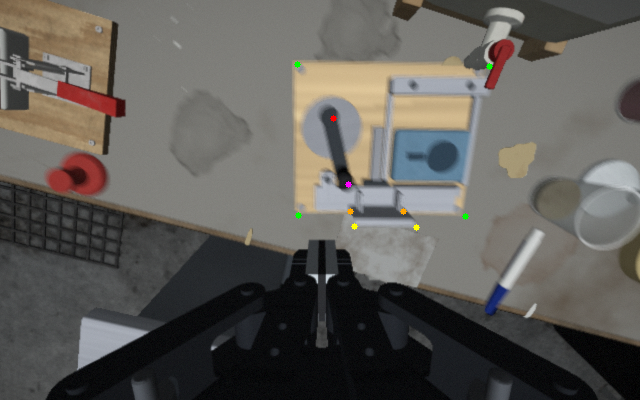

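The wrist view confirms that the post at (346,184), the plate top edge (354–417, 226) and the pivot at (333,118) match my estimates. Before turning the cam, I'll check how close the jug and tap are.

Run:
```python
from h import *
for uv,z in [((345,156),0),((425,156),0),((378,178),.05),((378,160),.08),((345,60),.25),((345,150),.1)]: print('top',uv,z,toj(at_z('top',uv,z)))
for uv,z in [((396,10),0),((550,45),0),((500,48),.05),((492,88),.05),((500,12),.08)]: print('wrist',uv,z,toj(at_z('wrist',uv,z)))
c=cam('wrist'); o=bot.get_obs(); print('cam rel',toj(c[4])-toj(o['eef_pos']))
d=24e-3
H=np.array([.0085,.06])
for ph in np.arange(.2,3.2,.2).tolist()+[3.1]:
    p=H+.062*np.array([-np.cos(ph),-np.sin(ph)])-d*np.array([np.sin(ph),-np.cos(ph)])
    print(round(ph,2),p.round(4),tool(tow(*p,.08)))
```

```text
top (345, 156) 0 [ 0.13544551 -0.0167893 ]
top (425, 156) 0 [ 0.07991026 -0.21832223]
top (378, 178) 0.05 [ 0.04704838 -0.07529131]
top (378, 160) 0.08 [ 0.08482796 -0.08307642]
top (345, 60) 0.25 [ 0.28110388 -0.04733363]
top (345, 150) 0.1 [ 0.12547786 -0.00976892]
wrist (396, 10) 0 [0.13091731 0.00109398]
wrist (550, 45) 0 [ 0.09902364 -0.1753334 ]
wrist (500, 48) 0.05 [ 0.08524185 -0.09343254]
wrist (492, 88) 0.05 [ 0.04848664 -0.09250056]
wrist (500, 12) 0.08 [ 0.10719168 -0.07193597]
cam rel [0.07180034 0.00180463]
0.2 [-0.057   0.0712] [-0.62  0.75 14.46]
0.4 [-0.058  0.058] [-0.74  2.07 14.46]
0.6 [-0.0562  0.0448] [-0.6   3.39 14.45]
0.8 [-0.0519  0.0322] [-0.19  4.65 14.45]
1.0 [-0.0452  0.0208] [ 0.45  5.81 14.45]
1.2 [-0.0363  0.0109] [ 1.32  6.82 14.46]
1.4 [-0.0257  0.003 ] [ 2.37  7.64 14.46]
1.6 [-0.0137 -0.0027] [ 3.55  8.23 14.46]
1.8 [-0.0008 -0.0058] [ 4.84  8.57 14.47]
2.0 [ 0.0125 -0.0064] [ 6.16  8.66 14.48]
2.2 [ 0.0256 -0.0043] [ 7.48  8.47 14.48]
2.4 [0.038  0.0004] [ 8.73  8.03 14.49]
2.6 [0.0493 0.0075] [ 9.87  7.35 14.5 ]
2.8 [0.0589 0.0166] [10.85  6.46 14.51]
3.0 [0.0665 0.0275] [11.63  5.39 14.51]
3.1 [0.0694 0.0334] [11.94  4.8  14.51]
```

Anticlockwise would bring the wrist camera close to the jug at the end, so I'll turn the cam clockwise.

Run:
```python
from h import *
H=np.array([.0085,.06]); o=bot.get_obs(); print(o['t'],toj(o['eef_pos']))
def F(ph,d): return H+.062*np.array([-np.cos(ph),-np.sin(ph)])-d*np.array([-np.sin(ph),np.cos(ph)])
s=F(.2,.031); print('start',s,tool(tow(*s,.08)))
o=dict(o); o['eef_pos']=tow(*s,.08)
for ph in np.arange(.2,-3.2,-.2).tolist()+[-3.1]:
    p=F(ph,.024); print(round(ph,2),p.round(4),tool(tow(*p,.08),o))
```

```text
2.3 [-0.05174522  0.07849034]
start [-0.04610538  0.01730044] [ 0.36  6.16 14.45]
0.2 [-0.0475  0.0242] [-0.12 -0.69  0.  ]
0.0 [-0.0535  0.036 ] [-0.7  -1.89  0.  ]
-0.2 [-0.057   0.0488] [-1.02 -3.17  0.  ]
-0.4 [-0.058  0.062] [-1.09 -4.5   0.  ]
-0.6 [-0.0562  0.0752] [-0.88 -5.81  0.01]
-0.8 [-0.0519  0.0878] [-0.43 -7.06  0.01]
-1.0 [-0.0452  0.0992] [ 0.27 -8.19  0.02]
-1.2 [-0.0363  0.1091] [ 1.18 -9.16  0.03]
-1.4 [-0.0257  0.117 ] [ 2.26 -9.92  0.03]
-1.6 [-0.0137  0.1227] [  3.47 -10.46   0.04]
-1.8 [-0.0008  0.1258] [  4.77 -10.75   0.05]
-2.0 [0.0125 0.1264] [  6.1  -10.77   0.05]
-2.2 [0.0256 0.1243] [  7.4  -10.53   0.06]
-2.4 [0.038  0.1196] [  8.63 -10.04   0.07]
-2.6 [0.0493 0.1125] [ 9.74 -9.31  0.07]
-2.8 [0.0589 0.1034] [10.69 -8.37  0.07]
-3.0 [0.0665 0.0925] [11.42 -7.27  0.07]
-3.1 [0.0694 0.0866] [11.71 -6.67  0.07]
```

Emit:
carry_out(
  moves=[
    [[0,0,0],[0.3,5,0],0],
    [[0,0,0],[0.3,6.3,4],0],
    [[0,0,0],[0.3,6.3,9],0],
    [[0,0,0],[0.3,6.3,14.4],0],
    [[0,0,0],[0.3,6.3,14.4],0],
  ],
)

```text
t: 2.92
eef_pos: [0.4736, -0.1803, 0.0767]
tool_rot: [-0.002, 0.99, 0.14, -0.004]
contact_force: [0.3, 0.1, 0.0]
gripper_width: -0.003
```

Run:
```python
from h import *
c=cam('wrist'); im=save('wrist','w2.png')[:,:,::-1].copy(); o=bot.get_obs(); print(o['t'],o['eef_pos'],toj(o['eef_pos']),o['contact_force'])
```

```text
2.975 [ 0.4758793  -0.18081156  0.0792008 ] [-0.05569775  0.00760083] [0.19556852 0.05864461 0.60284737]
```

View pics/w2.png

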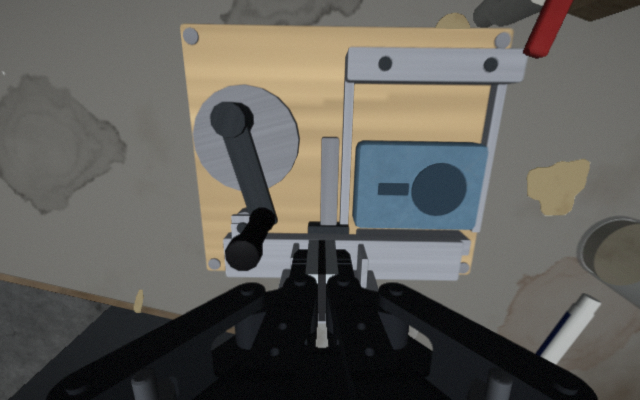

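The fingers are down to the right of the post head (243,250), clear of the plate. Starting the turn.

Emit:
carry_out(
  moves=[
    [[0,0,0],[0.8,-1.6,0],0],
    [[0,0,0],[0.3,-2.8,0],0],
    [[0,0,0],[0,-4.1,0],0],
    [[0,0,0],[-0.1,-5.4,0],0],
    [[0,0,0],[0.1,-6.7,0],0],
  ],
)

```text
t: 3.6
eef_pos: [0.4637, -0.1172, 0.0829]
tool_rot: [0.002, 0.99, 0.14, 0.005]
contact_force: [7.4, -6.7, 2.1]
gripper_width: -0.005
```

Run:
```python
from h import *
o=bot.get_obs(); print(o['t'],toj(o['eef_pos']),o['eef_pos'],o['contact_force'])
o['eef_pos']=o['eef_pos']
r=bot.read_camera('top')
for l in('lever_post','cam'):
    s=bot.silhouettes(l,'top')
    for x in s[:1]: print(l,x['score'],x['location'],toj(at_z('top',x['location'],.08)))
save('wrist','w3.png')
o=bot.get_obs(); print(o['t'],toj(o['eef_pos']),o['contact_force'])
```

```text
3.6 [-0.05065452  0.07218466] [ 0.46365214 -0.11719551  0.0829372 ] [ 7.38921006 -6.72684045  2.05239955]
lever_post 0.21 [449.7, 259.2] [-0.1923578  -0.17891024]
3.8 [-0.05180009  0.07369129] [ 3.22422809 -3.20857617  2.29373302]
```

View pics/w3.png

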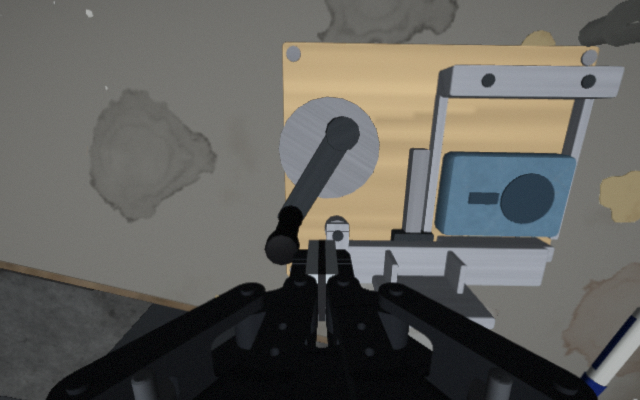

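The lever now runs from pivot (342,132) to about (290,215), so the cam is near −0.56 as modelled, and the slide is still back. Continuing.

Emit:
carry_out(
  moves=[
    [[0,0,0],[0.4,-1.3,0],0],
    [[0,0,0],[1.1,-2.5,0],0],
    [[0,0,0],[2.0,-3.4,0],0],
    [[0,0,0],[3.1,-4.2,0],0],
    [[0,0,0],[4.3,-4.7,0],0],
  ],
)

```text
t: 4.42
eef_pos: [0.4845, -0.0598, 0.0797]
tool_rot: [0.001, 0.99, 0.14, -0.003]
contact_force: [-3.9, -5.7, -0.3]
gripper_width: 0.001
```

Emit:
carry_out(
  moves=[
    [[0,0,0],[1.3,-0.3,0],0],
    [[0,0,0],[2.6,-0.3,0],0],
    [[0,0,0],[3.9,-0.1,0],0],
    [[0,0,0],[5.2,0.4,0],0],
    [[0,0,0],[6.3,1.1,0],0],
  ],
)

```text
t: 5.05
eef_pos: [0.546, -0.0533, 0.079]
tool_rot: [0.0, 0.99, 0.14, -0.005]
contact_force: [-11.9, -6.2, 4.1]
gripper_width: 0.001
```

Run:
```python
from h import *
save('wrist','w4.png')
o=bot.get_obs(); print(o['t'],toj(o['eef_pos']),o['eef_pos'],o['contact_force'])
```

```text
5.1 [0.04654315 0.11055974] [ 0.54722973 -0.05446737  0.07901415] [-6.87874447 -6.15028232  2.17286411]
```

View pics/w4.png

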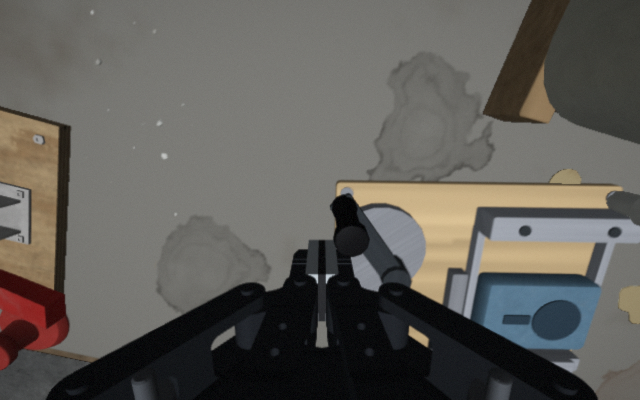

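The lever runs from (395,275) to (345,205), about −2.5 rad, and the jug is clear. Finishing the turn.

Emit:
carry_out(
  moves=[
    [[0,0,0],[0.95,0.95,0],0],
    [[0,0,0],[1.7,2.0,0],0],
    [[0,0,0],[2.0,2.7,0],0],
    [[0,0,0],[2.1,3.0,0],0],
    [[0,0,0],[2.1,3.0,0],0],
  ],
)

```text
t: 5.72
eef_pos: [0.5781, -0.0736, 0.0799]
tool_rot: [-0.001, 0.99, 0.141, -0.001]
contact_force: [-4.5, 3.7, 0.7]
gripper_width: 0.001
```

Run:
```python
from h import *
save('wrist','w5.png')
o=bot.get_obs(); print(o['t'],toj(o['eef_pos']),o['eef_pos'],o['contact_force'])
```

```text
5.775 [0.07142927 0.08381618] [ 0.57830574 -0.07367201  0.07988905] [-3.08712039  3.90633916  0.26915542]
```

View pics/w5.png

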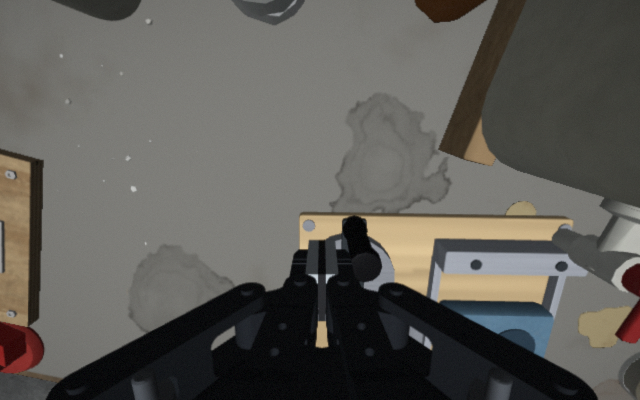

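Emit:
carry_out(
  moves=[
    [[0,0,0],[0,-2.5,0],0],
    [[0,0,0],[0,-2.5,-5],0],
    [[0,0,0],[-3,-2,-10],0],
    [[0,0,0],[-8,0,-14],0],
    [[0,0,0],[-13,2,-14],0],
  ],
)

```text
t: 6.4
eef_pos: [0.4619, -0.1314, 0.2235]
tool_rot: [0.002, 0.99, 0.141, 0.004]
contact_force: [-0.0, -1.4, -0.5]
gripper_width: -0.001
```

Emit:
carry_out(
  moves=[
    [[0,0,0],[-3,3,0],0],
    [[0,0,0],[-6.6,6,0],0],
    [[0,0,0],[-6.6,6,0],0],
    [[0,0,0],[-6.6,6,0],0],
  ],
)

```text
t: 6.9
eef_pos: [0.4141, -0.2063, 0.2203]
tool_rot: [0.0, 0.99, 0.14, 0.001]
contact_force: [-0.0, 0.8, 0.8]
gripper_width: -0.002
```

Run:
```python
from h import *
im=save('wrist','w6.png')[:,:,::-1].copy(); c=cam('wrist')
o=bot.get_obs(); print(o['t'],toj(o['eef_pos']),o['eef_pos'],o['contact_force'])
for y in(.037,-.027): cv2.circle(im,tuple(proj('wrist',tow(-.098,y,.087),c).astype(int)),2,(0,255,255),-1)
cv2.imwrite('pics/w6o.png',im)
print(tool(tow(-.125,.005,.072)))
```

```text
6.95 [-0.12163028 -0.00013007] [ 0.414343   -0.20571436  0.2201815 ] [-0.2363509   0.27596472 -0.48742705]
[-0.35 -0.53 14.82]
```

View pics/w6o.png

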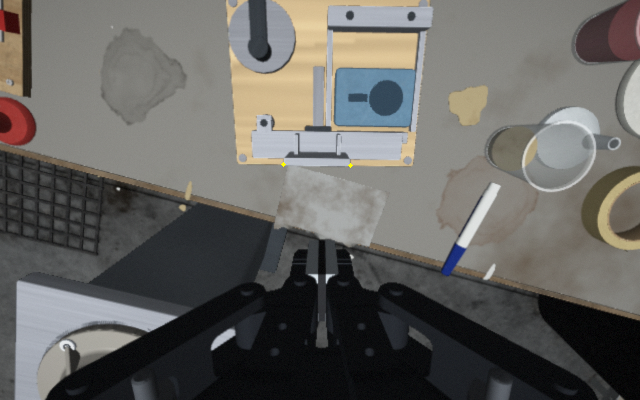

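The lever at (258,45)→(256,0) points straight forward along the jig, the slide is still back, and the plate's rear edge is where I expected it. Going down behind the plate.

Emit:
carry_out(
  moves=[
    [[0,0,0],[-0.6,-0.5,4],0],
    [[0,0,0],[-0.6,-0.5,9],0],
    [[0,0,0],[-0.6,-0.5,14.8],0],
    [[0,0,0],[-0.6,-0.5,14.8],0],
    [[0,0,0],[-0.6,-0.5,14.8],0],
  ],
)

```text
t: 7.58
eef_pos: [0.4079, -0.2031, 0.0732]
tool_rot: [0.0, 0.99, 0.141, 0.001]
contact_force: [-0.1, 0.7, 0.2]
gripper_width: 0.002
```

Emit:
carry_out(
  moves=[
    [[0,0,0],[1,0,0],0],
    [[0,0,0],[2,0,0],0],
    [[0,0,0],[3,0,0],0],
    [[0,0,0],[4,0,0],0],
  ],
)

```text
t: 8.07
eef_pos: [0.4449, -0.1926, 0.072]
tool_rot: [0.0, 0.99, 0.14, -0.0]
contact_force: [-3.8, -3.1, 1.7]
gripper_width: 0.002
```

Run:
```python
from h import *
save('wrist','w7.png')
o=bot.get_obs(); print(o['t'],toj(o['eef_pos']),o['eef_pos'],o['contact_force'])
```

```text
8.125 [-0.08672036  0.00464289] [ 0.44674537 -0.19187346  0.07200312] [-0.66216333 -1.79402768 -0.18106907]
```

View pics/w7.png

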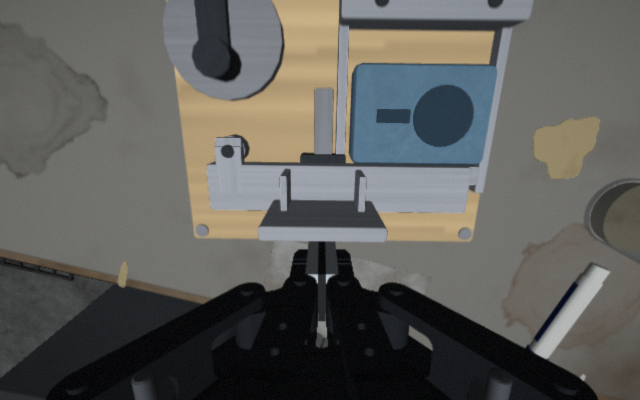

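The fingers are centred on the plate (260–385, 233). The slide and mould are moving forward, so I'll continue to the stop.

Emit:
carry_out(
  moves=[
    [[0,0,0],[0.6,0,0],0],
    [[0,0,0],[1.2,0,0],0],
    [[0,0,0],[1.7,0,0],0],
    [[0,0,0],[2.0,0,0],0],
    [[0,0,0],[2.0,0,0],0],
  ],
)

```text
t: 8.75
eef_pos: [0.4628, -0.1871, 0.0714]
tool_rot: [-0.0, 0.99, 0.14, -0.001]
contact_force: [-6.3, -2.2, 4.1]
gripper_width: 0.001
```

Emit:
carry_out(
  moves=[
    [[0,0,0],[0.2,0,0],0],
    [[0,0,0],[0.4,0,0],0],
    [[0,0,0],[0.4,0,0],0],
  ],
)

```text
t: 9.12
eef_pos: [0.4628, -0.187, 0.071]
tool_rot: [-0.0, 0.99, 0.139, -0.005]
contact_force: [-13.8, -5.9, 10.3]
gripper_width: -0.004
```

Run:
```python
from h import *
o=bot.get_obs(); print(o['t'],toj(o['eef_pos']),o['eef_pos'],o['contact_force'])
```

```text
9.125 [-0.06993488  0.00504977] [ 0.46282479 -0.1870392   0.07099059] [-13.81458751  -5.85010795  10.29211494]
```

The position stopped at 0.4628 while the force rose, so it's at the stop. One firmer nudge, then back off and look.

Emit:
carry_out(
  moves=[
    [[0,0,0],[0.4,0,0],0],
    [[0,0,0],[0.4,0,0],0],
    [[0,0,0],[0.4,0,0],0],
  ],
)

```text
t: 9.5
eef_pos: [0.4628, -0.1869, 0.0704]
tool_rot: [-0.001, 0.99, 0.138, -0.008]
contact_force: [-22.9, -7.4, 15.5]
gripper_width: 0.004
```

Emit:
carry_out(
  moves=[
    [[0,0,0],[-2,0,0],0],
    [[0,0,0],[-5,0,0],0],
    [[0,0,0],[-5.5,0,-5],0],
    [[0,0,0],[-5.5,0,-10],0],
    [[0,0,0],[-5.5,0,-14],0],
  ],
)

```text
t: 10.12
eef_pos: [0.4202, -0.1993, 0.2142]
tool_rot: [0.001, 0.99, 0.14, 0.002]
contact_force: [0.2, -0.4, -1.0]
gripper_width: -0.0
```

Emit:
carry_out(
  moves=[
    [[0,0,0],[0,0,0],0],
    [[0,0,0],[0,0,0],0],
    [[0,0,0],[0,0,0],0],
  ],
)

```text
t: 10.5
eef_pos: [0.4183, -0.1992, 0.2105]
tool_rot: [-0.001, 0.99, 0.14, -0.001]
contact_force: [-0.2, -0.0, -0.5]
gripper_width: -0.0
```

Run:
```python
from h import *
im=save('wrist','w8.png')[:,:,::-1].copy(); c=cam('wrist')
o=bot.get_obs(); print(o['t'],toj(o['eef_pos']),o['contact_force'])
for y in(.037,-.027): cv2.circle(im,tuple(proj('wrist',tow(-.058,y,.087),c).astype(int)),2,(0,255,255),-1)
for x,y in((-.03,-.1),(-.03,-.016),(.031,-.1),(.031,-.016)): cv2.circle(im,tuple(proj('wrist',tow(x,y,.036),c).astype(int)),2,(0,0,255),-1)
im=cv2.resize(im[:260,180:480],None,fx=2.3,fy=2.3,interpolation=cv2.INTER_CUBIC)
cv2.imwrite('pics/w8o.png',im)
```

```text
10.55 [-0.11616545  0.00496948] [0.15772518 0.22940274 0.25709413]
```

View pics/w8o.png

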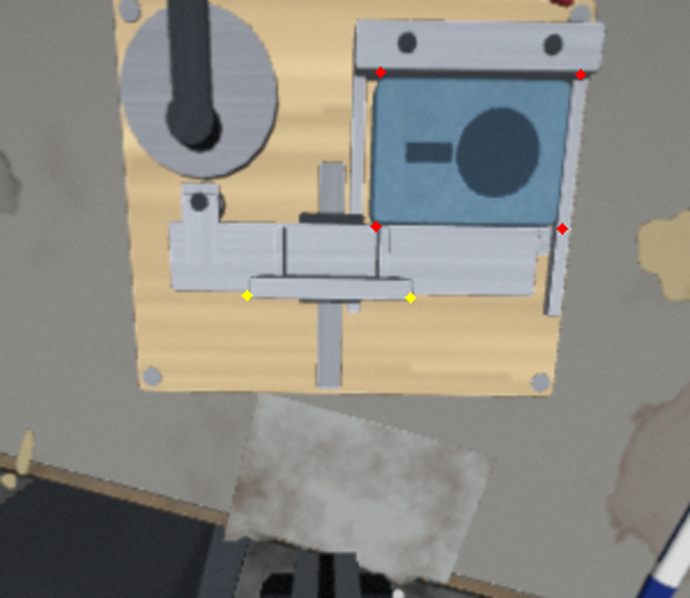

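The mould (375–572, 78–225) lies flat against the end stop. The plate's rear edge (250–412, 298) is at the predicted 40 mm travel, the lever points straight forward, and the arm is clear.

```bash
python3 -c "
from station import bot
print(bot.hand_in())"
```

```text
the job is handed in; nothing more can be done
None
```

I fed the mould block home and handed the job in at about 10.6 s. `hand_in` gives no verdict, so what follows rests on my own checks.

**What I did:** With the fingers shut, I pushed the lever post clockwise from about +0.2 rad to about −π. Anticlockwise was shorter, but it would have brought the wrist camera close to the jug. The slide was still back when I checked the lever. I then pushed the plate forward until it stopped, backed off and raised the arm.

**Last checks:**
- **Slide:** the fingers stayed put while the force rose to about 24 N along the push. The plate's rear edge shows in the last picture at the expected 40 mm of travel.
- **Mould:** it lies flat with its front edge against the end stop.
- **Lever:** it points straight forward.
- **Arm:** nothing touches the robot, and the measured force is about zero.
- **Bystanders:** the arm never went near them. I did not measure their positions again at the end.

**What disagreed:** After the cam turn, the trained network's only lever post detection was a wrong, low-score one (0.21). I read the lever's angle from the wrist pictures instead.

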